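# Stroke the earthing contacts of an open chamber

## Robot

A 6-joint arm with a two-finger parallel gripper is mounted at the origin on the work surface. World frame = base frame: x ahead of the robot, y to its left, z up, the work surface at z = 0. Lengths are in mm, angles in rad, forces in N, time in s.
With the tool pointing down it reaches from about 300 to 775 mm from the base axis. Payload 14.6 kg.
Tool frame: the origin (TCP) lies at the very end of the fingers, on their centre line; the grasp point (between the pads) lies 19 mm behind it; z points along the fingers, y is the line along which they close (so a half turn about z gives the same grasp; the last joint's range is limited). The gripper opens to 94 mm and grips with 3 to 60 N. Pads are 16 mm wide; open, the fingers measure 119 mm over their backs; the gripper's body (75 mm by 177 mm) begins 78 mm behind the grasp point.
Start: joints at [-1.226, 0.3, 1.521, -0, 1.321, -0.067], TCP at [220.135, -504.014, 205.446] pointing down, gripper open.
Joint ranges: [-3.03, 3.03], [-0.79, 2.21], [0.23, 2.52], [-1.04, 4.18], [0, 3.07], [-2.55, 2.55]. Speed limits (rad/s): [2.22, 2.22, 2.57, 3.14, 3.14, 3.14].

## Interface

Orientations are given as [roll, pitch, yaw] about the fixed x, y, z axes, in that order (R = Rz(yaw) Ry(pitch) Rx(roll)).
In Python, from cell import manip gives the robot as it stands.
- The arm moves only by the tool servo_tool, never from a script. Its argument "rows" is a list of rows, each a list of 7 numbers: the turn, a rotation vector about the world's x, y, z in degrees, then the shift along the world's x, y, z in mm, then the closure, from 0 (fully open) to 1 (shut). In form: [[rx, ry, rz, dx, dy, dz, fingers], ...]. A call has 1 to 20 rows; each row shifts and turns the commanded pose from where the row before left it; what a row does not reach is not made up. A row lasts 1/8 s, in which the tool goes at most 62.5 mm and 10.7 degrees, less where a joint would pass 70% of its speed; a pose out of reach is approached as far as the arm can. A call with a gripper value outside its range is refused whole. The fingers move at their own pace and stop on an object; "grip_force" is the grip in N (left out, the last holds). Time passes only in rows, so rows that do not move let the fingers close. It gives the time, the measured TCP pose, the force, the opening and the grip force at its end, in the units of the state.
- manip.read_state(): the state, without advancing time (a new reading comes with each control period).
- manip.camera(name): name is "side" or "top"; returns the picture (480x640x3 uint8, red, green, blue); there is no depth.
- manip.camera_info(name): a dict with "fx", "fy", "cx", "cy" (pixels), "position" and "rotation" of the camera in the world. Camera axes: x right, y down, z forward; pixel columns grow to the right and rows downward; lengths in mm; the calibration is good to about 2 mm. A picture is of the moment at which its call begins. camera_info takes no time and is no camera call.
- manip.sign_off(): hands the job in; it is judged then, once.
The state is a dict: "clock": time; "joints": joint angles; "qd": joint speeds; "effort": joint torques, N m; "eef_pos": TCP position; "eef_rot": TCP orientation; "wrist_force": force on the tool from outside, world axes, zero at the start; "moment": the same for the moment, N m; "finger_gap": finger opening in mm; "finger_force": force on a finger pad.
Only numpy, scipy, OpenCV 4.12 (cv2) and the standard library are available. Lean on these libraries where they do the work, as an engineer would, in place of code of your own. Each camera call takes 0.05 s, during which the arm holds its last target. There are 200 camera calls.

## Task

Before the cover goes on the aluminium chamber, check that its earthing contacts are springy: run a fingertip lightly along the row of five bowed copper leaves on the near wall, starting at the end by the black-levered valve, so that each leaf in turn visibly dips under the fingertip and springs back. Do not press any leaf flat, do not pick anything up, and leave the screws, tools and everything else as they stand.

Things in the scene. Friction and masses are not known exactly. Their poses are not given: they have to be found in the camera images.
- chamber: fixed aluminium box open on top, 240 x 330 (x, y) x 95 mm high; origin: centre of underside; y along its long walls, z up. Near wall (local x -120 to -76) carries the contact strip, along local x = -99 mm; other walls 30 mm thick. Tops of walls (flange) flat within 1 mm apart from the leaves. Black-levered valve sticks out 80 mm from the +y end wall, its top 9 mm below the flange
- crown_1 (a point): crown of the first leaf from the valve end, at chamber-local x -99, y 88, z 103 mm when free; moves with it. Copper-coloured springy leaf bowed along the row: 38 mm long, 10 mm wide, 8 mm above the flange at the crown, ends level with it, arc radius 26.6 mm; crowns 44 mm apart. A fingertip passing along the row below crown height pushes it straight down
- contact_1 (a joint): how far the first leaf is pressed down, m: 0 free, 0.007 flattened against its stop; spring 0.6 N per mm (about 0.4 N to start), returns by itself
- crown_2 (a point): crown of the second leaf from the valve end, at chamber-local x -99, y 44, z 103 mm when free; moves with it. Copper-coloured springy leaf bowed along the row: 38 mm long, 10 mm wide, 8 mm above the flange at the crown, ends level with it, arc radius 26.6 mm; crowns 44 mm apart. A fingertip passing along the row below crown height pushes it straight down
- contact_2 (a joint): how far the second leaf is pressed down, m: 0 free, 0.007 flattened against its stop; spring 0.6 N per mm (about 0.4 N to start), returns by itself
- crown_3 (a point): crown of the third leaf from the valve end, at chamber-local x -99, y 0, z 103 mm when free; moves with it. Copper-coloured springy leaf bowed along the row: 38 mm long, 10 mm wide, 8 mm above the flange at the crown, ends level with it, arc radius 26.6 mm; crowns 44 mm apart. A fingertip passing along the row below crown height pushes it straight down
- contact_3 (a joint): how far the third leaf is pressed down, m: 0 free, 0.007 flattened against its stop; spring 0.6 N per mm (about 0.4 N to start), returns by itself
- crown_4 (a point): crown of the fourth leaf from the valve end, at chamber-local x -99, y -44, z 103 mm when free; moves with it. Copper-coloured springy leaf bowed along the row: 38 mm long, 10 mm wide, 8 mm above the flange at the crown, ends level with it, arc radius 26.6 mm; crowns 44 mm apart. A fingertip passing along the row below crown height pushes it straight down
- contact_4 (a joint): how far the fourth leaf is pressed down, m: 0 free, 0.007 flattened against its stop; spring 0.6 N per mm (about 0.4 N to start), returns by itself
- crown_5 (a point): crown of the fifth and last leaf from the valve end, at chamber-local x -99, y -88, z 103 mm when free; moves with it. Copper-coloured springy leaf bowed along the row: 38 mm long, 10 mm wide, 8 mm above the flange at the crown, ends level with it, arc radius 26.6 mm; crowns 44 mm apart. A fingertip passing along the row below crown height pushes it straight down
- contact_5 (a joint): how far the fifth and last leaf is pressed down, m: 0 free, 0.007 flattened against its stop; spring 0.6 N per mm (about 0.4 N to start), returns by itself
- screw_corner: loose steel cap screw standing on its head on the near wall's flange, beyond the last leaf (about 60 mm past its crown): head 13 mm across, 8 mm high, shank 8 mm, 30 mm tall; origin: centre of its underside; leave alone
- screw_far: the same kind of screw standing on the far wall's flange; leave alone
- ptfe_block: loose white drilled terminal block lying inside the chamber, 45 x 60 x 12 mm; origin: centre of its underside; leave alone
- screw_dish: steel dish of screws on the bench, 90 mm across, 22 mm high; origin: centre of its underside; leave alone
- wash_bottle: white bottle with a blue cap on the bench, 60 mm across, 150 mm tall; origin: centre of its underside; leave alone
- grease_jar: amber jar with a black cap on the bench, 54 mm across, 50 mm tall; origin: centre of its underside; leave alone
- hex_driver: hand driver with a red handle lying on the bench, 180 mm long; origin: under the middle of its length; leave alone
- tweezers: steel tweezers lying on the bench, 135 mm long, 6 mm high; origin: under the middle; leave alone

How it is judged (in metres and radians):
On the way, in this order (a step that is already met when the one before it is completed fails the run):
1. a fingertip dips the first leaf from the valve end by at least 1.5 mm (value of joint contact_1 above 0.0015 m and contact force between the fingers and chamber above 0.2 N), for 0.05 s.
2. a fingertip dips the second leaf from the valve end by at least 1.5 mm (value of joint contact_2 above 0.0015 m and contact force between the fingers and chamber above 0.2 N), for 0.05 s.
3. a fingertip dips the third leaf from the valve end by at least 1.5 mm (value of joint contact_3 above 0.0015 m and contact force between the fingers and chamber above 0.2 N), for 0.05 s.
4. a fingertip dips the fourth leaf from the valve end by at least 1.5 mm (value of joint contact_4 above 0.0015 m and contact force between the fingers and chamber above 0.2 N), for 0.05 s.
5. a fingertip dips the fifth and last leaf from the valve end by at least 1.5 mm (value of joint contact_5 above 0.0015 m and contact force between the fingers and chamber above 0.2 N), for 0.05 s.
At the end, for the whole second after the job is handed in: All five leaves have been dipped at least 1.5 mm in turn from the valve end and have sprung back (within 0.5 mm of free); the loose screws, block, dish, bottle, jar, driver and tweezers are at rest within 12 mm of where they were and not tipped (under 0.3 rad) (value of joint each of contact_1, contact_2, contact_3, contact_4, contact_5 below 0.0005 m and distance of each of screw_corner, screw_far, ptfe_block, screw_dish, wash_bottle, grease_jar, hex_driver, tweezers from where it was at the start of the episode below 0.012 m and angle between each of screw_corner, screw_far, ptfe_block, screw_dish, wash_bottle, grease_jar, hex_driver, tweezers's own z axis and vertical below 0.3 rad and linear speed of each of screw_corner, screw_far, ptfe_block, screw_dish, wash_bottle, grease_jar, hex_driver, tweezers below 0.02 m/s); the robot touches nothing.
It fails at once if a leaf is pressed flat (more than 6.3 of its 7 mm) (value of joint any of contact_1, contact_2, contact_3, contact_4, contact_5 above 0.0063 m).
It fails at once if the chamber is pressed hard (more than 20 N) (contact force between the fingers and chamber above 20 N).
It fails at once if a bystander is picked up, shifted more than 12 mm or tipped over (not (distance of screw_corner from where it was at the start of the episode below 0.012 m) or not (distance of screw_far from where it was at the start of the episode below 0.012 m) or not (distance of ptfe_block from where it was at the start of the episode below 0.012 m) or not (distance of screw_dish from where it was at the start of the episode below 0.012 m) or not (distance of wash_bottle from where it was at the start of the episode below 0.012 m) or not (distance of grease_jar from where it was at the start of the episode below 0.012 m) or not (distance of hex_driver from where it was at the start of the episode below 0.012 m) or not (distance of tweezers from where it was at the start of the episode below 0.012 m) or not (angle between screw_corner's own z axis and vertical below 0.3 rad) or not (angle between screw_far's own z axis and vertical below 0.3 rad) or not (angle between ptfe_block's own z axis and vertical below 0.3 rad) or not (angle between screw_dish's own z axis and vertical below 0.3 rad) or not (angle between wash_bottle's own z axis and vertical below 0.3 rad) or not (angle between grease_jar's own z axis and vertical below 0.3 rad) or not (angle between hex_driver's own z axis and vertical below 0.3 rad) or not (angle between tweezers's own z axis and vertical below 0.3 rad)).
It also fails if it takes over 45 s, if anything falls off the work surface, if the arm or the gripper's body presses on something with over 40 N, if the wrist force passes 120 N, or if a joint passes its speed limit or range.

## Working session

There is one attempt and no reset: what is moved stays moved. The work goes in short steps, Python scripts to look and compute and a tool call to move; the robot and the scene stay as the last step left them, time stands still between calls to the robot, and variables do not carry over. Pictures are saved under pics/ and viewed, at most 10 in all, crops included, and the job is handed in when it is done.

Besides the shell and the picture viewer there is one more tool, called in YAML: its name, and indented under it one key for each argument. servo_tool: Moves the arm, as the interface text tells. Its arguments: {"type":"object","properties":{"rows":{"type":"array","items":{"type":"array","items":{"type":"number"}}},"grip_force":{"type":"number"}},"required":["rows"]}

```bash
mkdir -p pics; python3 - <<'E'
from cell import manip
import cv2
for n in("side","top"):
    cv2.imwrite(f"pics/{n}0.png",manip.camera(n)[:,:,::-1]); print(manip.camera_info(n))
print(manip.read_state())
E
```

```text
{'fx': 559.6277771134754, 'fy': 559.6277771134754, 'cx': 316.2765395584606, 'cy': 237.67919920942938, 'position': array([ 344.1656694 , -854.61860849, 1065.65771532]), 'rotation': array([-2.3485224 , -0.003223  , -0.18874678])}
{'fx': 478.4003887909067, 'fy': 478.4003887909067, 'cx': 321.4517920359453, 'cy': 240.7785947581493, 'position': array([ 442.5787229 ,  110.97542182, 1304.6428218 ]), 'rotation': array([-3.0828816 , -0.00382091, -1.59721695])}
{'clock': 0.1, 'joints': array([-1.22559038e+00,  3.00420927e-01,  1.52151361e+00,  1.05059510e-05,
        1.32067278e+00, -6.65838157e-02]), 'qd': array([ 0.00018933,  0.00241209, -0.0025378 ,  0.00156325, -0.00046786,
        0.00156518]), 'effort': array([ 8.91763120e-04, -5.32646120e+01, -3.53284550e+01,  7.09935394e-02,
        2.34411901e-02, -4.72169154e-05]), 'eef_pos': array([ 220.068762  , -503.80620834,  204.94238408]), 'eef_rot': array([-3.14058091e+00, -7.76644538e-05,  4.11787113e-01]), 'wrist_force': array([-0.13454023, -0.29738717, -0.51318912]), 'moment': array([ 0.01130171,  0.00466433, -0.01225565]), 'finger_force': 0.0, 'finger_gap': 94.121322175763}
```

View pics/side0.png

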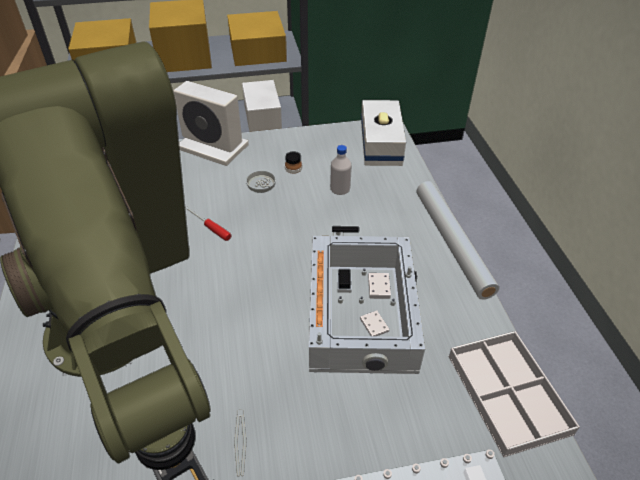

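View pics/top0.png

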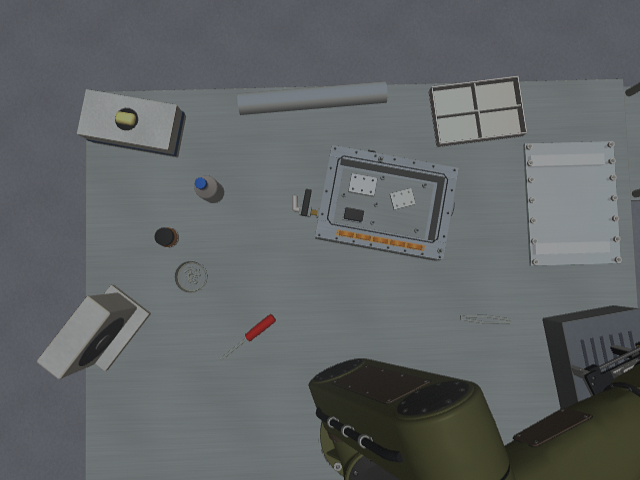

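The side view shows the leaf row from (320,255) at the valve end to (319,325), with the screw at (319,338). In the top view it runs from (345,233) to (415,246), with the valve at (306,203). I'll zoom in on both.

```bash
python3 - <<'E'
import cv2,numpy as np
a=cv2.imread("pics/side0.png")[225:375,300:430]; b=cv2.imread("pics/top0.png")[140:265,310:465]
A=cv2.resize(a,None,fx=4,fy=4,interpolation=2);B=cv2.resize(b,None,fx=5,fy=5,interpolation=2)
cv2.imwrite("pics/sc.png",A);cv2.imwrite("pics/tc.png",B)
for n in("side","top"):
    im=cv2.imread(f"pics/{n}0.png");h=cv2.cvtColor(im,cv2.COLOR_BGR2HSV)
    m=((h[...,0]<20)&(h[...,1]>130)&(h[...,2]>90)).astype(np.uint8)
    m[:225]=0;m[375:]=0;m[:,:300]=0;m[:,440:]=0
    y,x=np.nonzero(m);print(n,len(x),cv2.minAreaRect(np.c_[x,y].astype(np.float32)))
    k,l,s,c=cv2.connectedComponentsWithStats(m);print(s[1:],c[1:].round(1))
E
```

```text
side 383 ((319.3733215332031, 288.45477294921875), (5.488120079040527, 75.00430297851562), 1.2188751697540283)
[[316 251   7  76 383]] [[319.3 288.7]]
top 408 ((380.2207946777344, 240.02012634277344), (88.63967895507812, 4.89766263961792), 10.407711029052734)
[[337 230  88  21 408]] [[381.  240.1]]
```

View pics/sc.png

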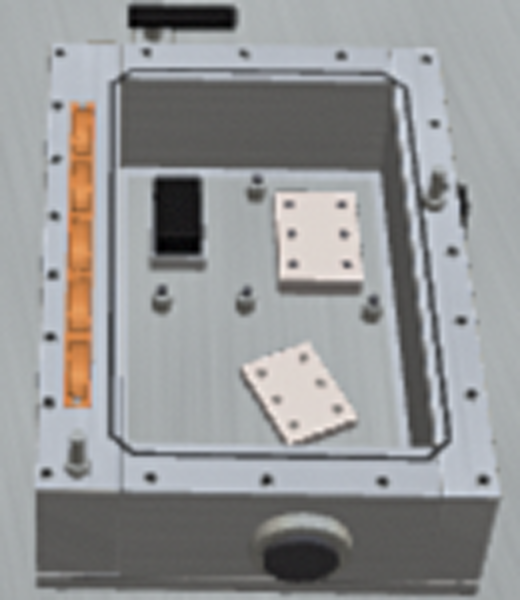

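View pics/tc.png

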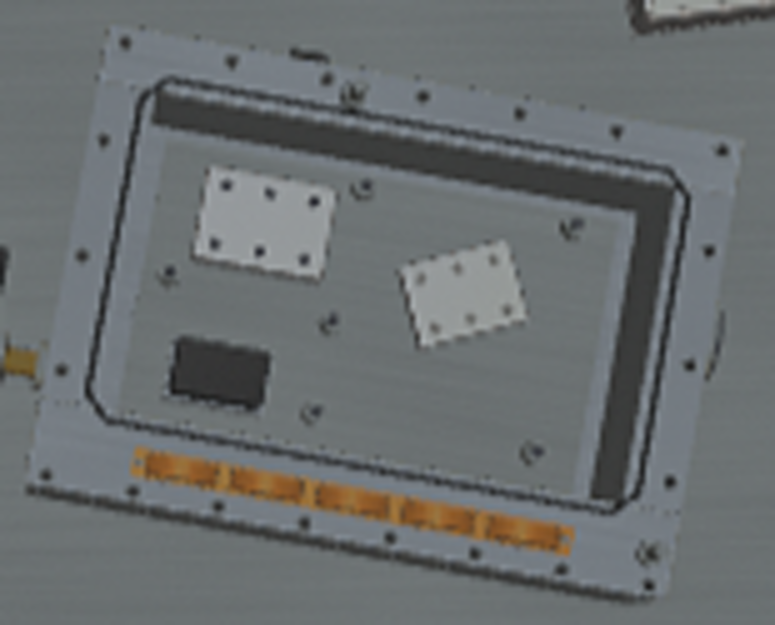

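The side crop shows the flange corners at about (53,45), (436,43), (498,492) and (38,490). In the top crop they are at about (28,486), (107,27), (742,143) and (662,597). I'll fit the chamber pose from both views, and triangulate the strip as an independent check.

```bash
cat > h.py <<'E'
import numpy as np
from cell import manip
from scipy.spatial.transform import Rotation as R
def proj(n,P):
    c=manip.camera_info(n); p=(np.atleast_2d(P)-c["position"])@R.from_euler("xyz",c["rotation"]).as_matrix()
    return np.c_[c["fx"]*p[:,0]/p[:,2]+c["cx"],c["fy"]*p[:,1]/p[:,2]+c["cy"]]
E
python3 - <<'E'
from h import *
from scipy.optimize import least_squares
L=np.array([[-120,165,95],[120,165,95],[120,-165,95],[-120,-165,95],[-99,110,95.5],[-99,-110,95.5]],float)
up=lambda p,s,o:(np.array(p)+.5)/s-.5+o
def ends(c,l,a):
    d=np.array([np.cos(a),np.sin(a)])*l/2;return [c-d,c+d]
o={"side":np.r_[up([(53,45),(436,43),(498,492),(38,490)],4,[300,225]),up([(83,102),(78,408)],4,[300,225])],
"top":np.r_[up([(28,486),(107,27),(742,143),(662,597)],5,[310,140]),up([(136,462),(573,541)],5,[310,140])]}
def W(q):
    return R.from_euler("z",q[3]).apply(L)+q[:3]
def f(q,cs=("side","top")): return np.r_[tuple((proj(n,W(q))-o[n]).ravel() for n in cs)]
for cs in(("side","top"),("side",),("top",)):
    r=least_squares(lambda q:f(q,cs),[500,100,0,0.]);print(cs,r.x.round(4),r.fun.reshape(-1,2).round(1).tolist())
for i in range(6):
    t=least_squares(lambda P:np.r_[(proj("side",P)-o["side"][i]).ravel(),(proj("top",P)-o["top"][i]).ravel()],[500,100,90]);print(i,t.x.round(1),t.fun.round(2))
E
```

```text
('side', 'top') [ 6.07608e+02 -6.36038e+01  1.64000e+00 -2.03400e-01] [[-0.8, -0.8], [0.4, 0.9], [1.5, 1.0], [-0.2, -0.1], [-0.0, 0.9], [0.3, -1.4], [-0.9, 0.2], [-0.1, -0.1], [0.1, -0.7], [0.9, 1.0], [0.4, 0.7], [-1.3, 0.2]]
('side',) [ 6.081831e+02 -5.978940e+01 -2.787900e+00 -2.025000e-01] [[-0.9, -0.6], [-0.1, 1.1], [0.9, 0.6], [-0.2, -0.4], [-0.1, 1.0], [0.2, -1.5]]
('top',) [ 6.088509e+02 -6.488300e+01 -4.539500e+00 -2.040000e-01] [[-0.4, -0.2], [0.4, 0.0], [-0.1, -0.6], [0.7, 0.6], [0.8, 0.3], [-1.4, -0.2]]
0 [524.5 120.   95.8] [-0.19  0.02  0.02 -0.19]
1 [757.2  73.7 100.2] [ 0.08 -0.02 -0.01  0.08]
2 [ 688.9 -248.3   99.5] [ 0.16 -0.03 -0.03  0.2 ]
3 [ 458.3 -199.4   93.5] [ 0.37 -0.03 -0.04  0.45]
4 [533.8  65.2  99. ] [ 0.28 -0.03 -0.03  0.29]
5 [ 487.9 -154.7   97. ] [ 0.31 -0.03 -0.03  0.37]
```

Both views agree. The chamber origin is near (608,-64), yaw is -0.203 and the flange is at about 95 ±2. Crown_1 comes out near (528,43) and the row direction is (-0.202,-0.979). Next I'll close the fingers and move above crown_1, with the narrow 16 mm pad direction along the row.

servo_tool:
  rows:
    - [0, 0, 3.4, 19.3, 34.2, 0, 1]
    - [0, 0, 3.4, 19.3, 34.2, 0, 1]
    - [0, 0, 3.4, 19.3, 34.2, 0, 1]
    - [0, 0, 3.4, 19.3, 34.2, 0, 1]
    - [0, 0, 3.4, 19.3, 34.2, 0, 1]
    - [0, 0, 3.4, 19.3, 34.2, 0, 1]
    - [0, 0, 3.4, 19.3, 34.2, 0, 1]
    - [0, 0, 3.4, 19.3, 34.2, 0, 1]
    - [0, 0, 3.4, 19.3, 34.2, 0, 1]
    - [0, 0, 3.4, 19.3, 34.2, 0, 1]
    - [0, 0, 3.4, 19.3, 34.2, 0, 1]
    - [0, 0, 3.4, 19.3, 34.2, 0, 1]
    - [0, 0, 3.4, 19.3, 34.2, 0, 1]
    - [0, 0, 3.4, 19.3, 34.2, 0, 1]
    - [0, 0, 3.4, 19.3, 34.2, 0, 1]
    - [0, 0, 3.4, 19.3, 34.2, 0, 1]
    - [0, 0, 0, 0, 0, 0, 1]
    - [0, 0, 0, 0, 0, 0, 1]

```text
clock: 2.35
eef_pos: [528.6, 42.8, 205.1]
eef_rot: [-3.141, 0.0, 1.361]
wrist_force: [-0.0, -0.2, -0.1]
finger_gap: 0.5
finger_force: 0.0
```

servo_tool:
  rows:
    - [0, 0, 0.3, 0, 0, -30, 1]
    - [0, 0, 0, 0, 0, -30, 1]
    - [0, 0, 0, 0, 0, -20, 1]
    - [0, 0, 0, 0, 0, -10, 1]
    - [0, 0, 0, 0, 0, -5, 1]
    - [0, 0, 0, 0, 0, 0, 1]

```text
clock: 3.1
eef_pos: [529.1, 43.0, 110.8]
eef_rot: [3.141, -0.0, 1.366]
wrist_force: [0.4, -0.5, 0.0]
finger_gap: 0.8
finger_force: 0.0
```

```bash
python3 - <<'E'
from h import *
import cv2
s=manip.read_state();print(s["eef_pos"],s["wrist_force"])
for n in("side","top"):
    im=manip.camera(n)[:,:,::-1]
    x,y=proj(n,s["eef_pos"])[0].astype(int);print(n,x,y)
    c=cv2.resize(im[y-55:y+95,x-90:x+110],None,fx=4,fy=4,interpolation=2);cv2.imwrite(f"pics/{n}1.png",c)
E
```

```text
[529.07240892  42.9852601  110.8250288 ] [ 0.40601901 -0.5397196   0.0158144 ]
side 320 253
top 345 233
```

View pics/side1.png

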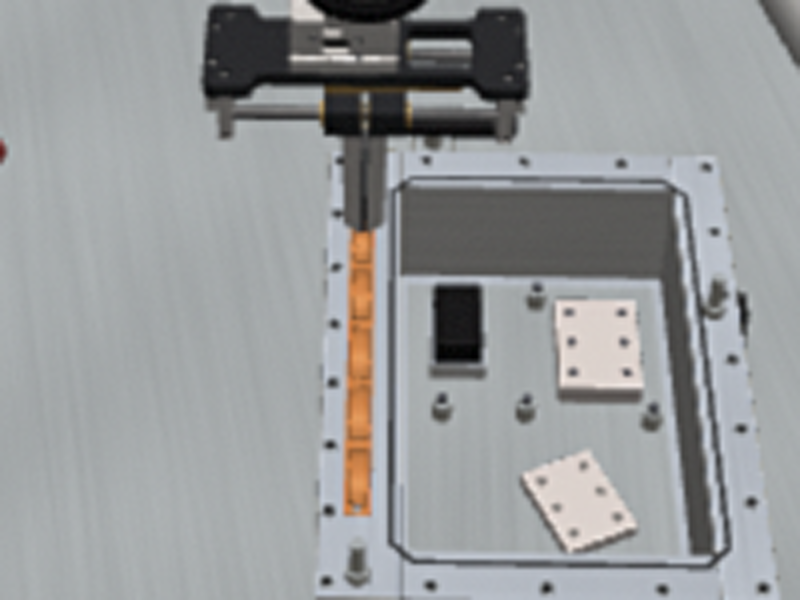

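The closed fingertip is centred over the first leaf: tip at about (364,228), strip at about (362,235). The row ahead is clear to the screw at (357,565). I'll feel for the crown in small steps.

servo_tool:
  rows:
    - [0, 0, 0, 0, 0, -4, 1]
    - [0, 0, 0, 0, 0, -2, 1]
    - [0, 0, 0, 0, 0, 0, 1]
    - [0, 0, 0, 0, 0, 0, 1]

```text
clock: 3.7
eef_pos: [529.0, 43.2, 104.5]
eef_rot: [3.141, -0.0, 1.367]
wrist_force: [0.7, -0.1, 0.2]
finger_gap: 0.3
finger_force: 0.0
```

servo_tool:
  rows:
    - [0, 0, 0, 0, 0, -1, 1]
    - [0, 0, 0, 0, 0, -0.5, 1]
    - [0, 0, 0, 0, 0, 0, 1]
    - [0, 0, 0, 0, 0, 0, 1]

```text
clock: 4.2
eef_pos: [529.0, 43.2, 103.0]
eef_rot: [3.141, -0.0, 1.366]
wrist_force: [0.8, 0.1, 0.4]
finger_gap: 0.2
finger_force: 0.2
```

servo_tool:
  rows:
    - [0, 0, 0, 0, 0, -1, 1]
    - [0, 0, 0, 0, 0, 0, 1]
    - [0, 0, 0, 0, 0, 0, 1]

```text
clock: 4.58
eef_pos: [529.0, 43.2, 102.0]
eef_rot: [3.142, -0.0, 1.366]
wrist_force: [0.2, 0.7, 1.8]
finger_gap: 0.4
finger_force: 0.5
```

servo_tool:
  rows:
    - [0, 0, 0, 0, 0, -1, 1]
    - [0, 0, 0, 0, 0, 0, 1]
    - [0, 0, 0, 0, 0, 0, 1]

```text
clock: 4.95
eef_pos: [528.9, 43.2, 101.0]
eef_rot: [3.142, -0.0, 1.367]
wrist_force: [-0.4, -0.6, 1.6]
finger_gap: 0.3
finger_force: 0.8
```

servo_tool:
  rows:
    - [0, 0, 0, 0, 0, -1, 1]
    - [0, 0, 0, 0, 0, -0.5, 1]
    - [0, 0, 0, 0, 0, 0, 1]
    - [0, 0, 0, 0, 0, 0, 1]

```text
clock: 5.45
eef_pos: [529.0, 43.2, 99.5]
eef_rot: [3.142, -0.0, 1.366]
wrist_force: [0.6, -0.0, 2.7]
finger_gap: 0.5
finger_force: 1.2
```

The force is 2.7 N at z 99.5, against 2.5 N expected for a 3.5 mm dip, so the height is confirmed. Now I'll slide along the row.

servo_tool:
  rows:
    - [0, 0, 0, -1, -4.9, 0, 1]
    - [0, 0, 0, -1, -4.9, 0, 1]
    - [0, 0, 0, -1, -4.9, 0, 1]
    - [0, 0, 0, -1, -4.9, 0, 1]
    - [0, 0, 0, -1, -4.9, 0, 1]
    - [0, 0, 0, -1, -4.9, 0, 1]
    - [0, 0, 0, -1, -4.9, 0, 1]
    - [0, 0, 0, -1, -4.9, 0, 1]
    - [0, 0, 0, -1, -4.9, 0, 1]
    - [0, 0, 0, 0, 0, 0, 1]
    - [0, 0, 0, 0, 0, 0, 1]

```text
clock: 6.82
eef_pos: [519.9, -1.2, 99.4]
eef_rot: [-3.142, 0.001, 1.366]
wrist_force: [-0.3, -2.1, 3.0]
finger_gap: 0.3
finger_force: 1.3
```

servo_tool:
  rows:
    - [0, 0, 0, -1, -4.9, 0, 1]
    - [0, 0, 0, -1, -4.9, 0, 1]
    - [0, 0, 0, -1, -4.9, 0, 1]
    - [0, 0, 0, -1, -4.9, 0, 1]
    - [0, 0, 0, -1, -4.9, 0, 1]
    - [0, 0, 0, -1, -4.9, 0, 1]
    - [0, 0, 0, -1, -4.9, 0, 1]
    - [0, 0, 0, -1, -4.9, 0, 1]
    - [0, 0, 0, -1, -4.9, 0, 1]
    - [0, 0, 0, 0, 0, 0, 1]
    - [0, 0, 0, 0, 0, 0, 1]

```text
clock: 8.2
eef_pos: [510.9, -45.3, 99.5]
eef_rot: [3.142, 0.001, 1.366]
wrist_force: [-0.6, -1.9, 2.3]
finger_gap: 0.6
finger_force: 1.2
```

servo_tool:
  rows:
    - [0, 0, 0, -1, -4.9, 0, 1]
    - [0, 0, 0, -1, -4.9, 0, 1]
    - [0, 0, 0, -1, -4.9, 0, 1]
    - [0, 0, 0, -1, -4.9, 0, 1]
    - [0, 0, 0, -1, -4.9, 0, 1]
    - [0, 0, 0, -1, -4.9, 0, 1]
    - [0, 0, 0, -1, -4.9, 0, 1]
    - [0, 0, 0, -1, -4.9, 0, 1]
    - [0, 0, 0, -0.8, -4, 0, 1]
    - [0, 0, 0, 0, 0, 0, 1]
    - [0, 0, 0, 0, 0, 0, 1]

```text
clock: 9.57
eef_pos: [502.1, -88.5, 99.5]
eef_rot: [3.142, 0.001, 1.366]
wrist_force: [0.1, -2.1, 2.0]
finger_gap: 0.6
finger_force: 1.2
```

servo_tool:
  rows:
    - [0, 0, 0, -1, -4.9, 0, 1]
    - [0, 0, 0, -1, -4.9, 0, 1]
    - [0, 0, 0, -1, -4.9, 0, 1]
    - [0, 0, 0, -1, -4.9, 0, 1]
    - [0, 0, 0, -1, -4.9, 0, 1]
    - [0, 0, 0, -1, -4.9, 0, 1]
    - [0, 0, 0, -1, -4.9, 0, 1]
    - [0, 0, 0, -1, -4.9, 0, 1]
    - [0, 0, 0, -0.8, -4, 0, 1]
    - [0, 0, 0, 0, 0, 0, 1]
    - [0, 0, 0, 0, 0, 0, 1]

```text
clock: 10.95
eef_pos: [493.3, -131.7, 99.5]
eef_rot: [3.141, 0.001, 1.366]
wrist_force: [-0.9, -2.6, 2.9]
finger_gap: 0.6
finger_force: 1.2
```

The fifth leaf shows the same force. I'll slide off its end, staying short of the screw, and lift clear.

servo_tool:
  rows:
    - [0, 0, 0, -1, -4.9, 0, 1]
    - [0, 0, 0, -1, -4.9, 0, 1]
    - [0, 0, 0, -1, -4.9, 0, 1]
    - [0, 0, 0, -1, -4.9, 0, 1]
    - [0, 0, 0, 0, 0, 3, 1]
    - [0, 0, 0, 0, 0, 10, 1]
    - [0, 0, 0, 0, 0, 30, 1]
    - [0, 0, 0, 0, 0, 40, 1]
    - [0, 0, 0, 0, 0, 30, 1]
    - [0, 0, 0, -30, 0, 0, 1]
    - [0, 0, 0, -40, 0, 0, 1]
    - [0, 0, 0, -40, 0, 0, 1]
    - [0, 0, 0, 0, 0, 0, 1]
    - [0, 0, 0, 0, 0, 0, 1]

```text
clock: 12.7
eef_pos: [379.9, -151.1, 213.1]
eef_rot: [3.14, 0.0, 1.366]
wrist_force: [0.3, -0.1, -0.2]
finger_gap: 0.3
finger_force: 0.0
```

```bash
python3 - <<'E'
from h import *
import cv2
s=manip.read_state();print(s["eef_pos"],s["wrist_force"],s["clock"])
cv2.imwrite("pics/side2.png",cv2.resize(manip.camera("side")[225:375,240:440,::-1],None,fx=4,fy=4,interpolation=2))
E
```

```text
[ 379.91867132 -151.11731263  213.11436506] [ 0.34001817 -0.06514999 -0.23867221] 12.7
```

View pics/side2.png

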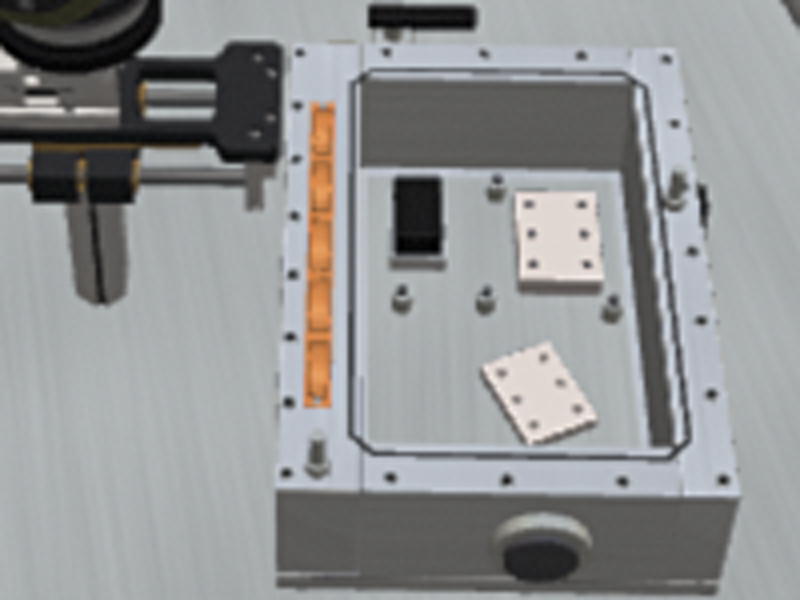

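All five leaves at (318,105–405) are bowed up again, the corner screw at (317,455) still stands in its place, and the gripper is clear of the chamber.

```bash
python3 -c "
from cell import manip
print(manip.sign_off())"
```

```text
the job is handed in; nothing more can be done
None
```

I ran the fingertip along all five leaves in order from the valve end, dipping each about 3.5 mm (judged from tip height and a 2–3 N reading); in the last picture they had sprung back with nothing disturbed in view, and I handed the job in at about 13 s, though sign-off gave no verdict.

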